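# Scan the green tag on a log

## Task

Pick up the yellow hand scanner and scan the green-bordered tag on the log: hold its nose about 10 cm in front of the tag, pointing squarely at the middle of it, and keep it still for two seconds. Then set the scanner back upright in the middle of its mat, lowering it onto the mat before you let go. Do not knock either log out of its place.

Things in the scene. Friction and masses are not known exactly. Their poses are not given: they have to be found in the camera images.
- scanner_grip (a point): Centre of the head of the yellow pistol-shaped hand scanner (about 0.3 kg, 136 mm high overall), on the head's axis, 115 mm straight above the foot's underside, 21 mm below the head's top. The head is a level block 44 mm wide (y), 42 mm high, reaching 48 mm back and 63 mm forward of here; take it here across its width, from above. Axes: x forward along the beam, z up.
- scanner_nose (a point): Window at the front of the scanner's head, 75 mm ahead of scanner_grip along x, at the same height, in a black bezel 48 mm wide and 12 mm long. The scanner looks straight out along its own +x. Axes as scanner_grip.
- scanner_foot (a point): Middle of the underside of the scanner's flat black foot (86 x 64 mm, 26 mm thick) on which it stands; 115 mm below scanner_grip. Axes as scanner_grip.
- mat: Flat black rubber mat with a thin blue line round it, 160 x 140 mm (x, y) and 4 mm thick, fixed to the worktop. Origin at the centre of its underside (worktop level). The scanner starts standing on it.
- tag_green (a point): Centre of the front of the upright flat tag with a green border (64 x 64 mm, black and white code inside), on the side of a loose log 86 mm thick and 216 mm high that stands on its end. The point is 160 mm above the worktop and 48 mm from the log's axis. The tag faces along its own -x, with the log behind it (+x); z is up.
- tag_orange (a point): The same on the other log, of the same size: tag with an orange border. Not to be scanned. Axes as tag_green.
Things that resemble listed ones, but are neither listed nor needed, are in the scene too. Leave any red look-alike of the part that bears tag_green alone.

How it is judged:
By the outcome, as a careful person would: the job done as asked, in the order asked, and still so for the second after the job is handed in, with the robot touching nothing.
It also fails if it takes over 51 s, if anything falls off the work surface, if the arm or the gripper's body presses on something with over 40 N, if the wrist force passes 120 N, or if a joint passes its speed limit or range.

## Robot

A 6-joint arm with a two-finger parallel gripper is mounted at the origin on a cart in front of the work surface, level with it; the furniture and walls round the work are solid. World frame = base frame: x ahead of the robot, y to its left, z up, the work surface at z = 0. Lengths are in m, angles in rad, forces in N, time in s.
With the tool pointing down it reaches from about 0.3 to 0.775 m from the base axis. Payload 14.6 kg.
Tool frame: the origin (TCP) lies at the very end of the fingers, on their centre line; the grasp point (between the pads) lies 19 mm behind it; y points along the fingers, x is the direction in which the jaws open and shut, and the axes are right-handed (so a half turn about y gives the same grasp; the last joint's range is limited). The gripper opens to 85 mm and grips with 20 to 120 N. Pads are 22 mm wide; open, the fingers measure 114 mm over their backs; the gripper's body (76 mm by 85 mm) begins 54 mm behind the grasp point. The pads swing forward as they close: fully open they stand 13 mm farther back than shut.
Start: joints at [-1.192, 0.3, 1.521, -0, 1.321, -0.067], TCP at [0.237, -0.496, 0.231] pointing down, gripper open.
Joint ranges: [-3.03, 3.03], [-0.79, 2.21], [0.23, 2.52], [-1.04, 4.18], [0, 3.07], [-2.55, 2.55]. Speed limits (rad/s): [2.22, 2.22, 2.57, 3.14, 3.14, 3.14].

## Interface

Orientations are given as [roll, pitch, yaw] about the fixed x, y, z axes, in that order (R = Rz(yaw) Ry(pitch) Rx(roll)).
In Python, from workcell import r, telemetry, vision, ticket gives the robot as it stands. The module is installed in compiled form; this text tells all that it offers. Calls block until the motion is done:
- r.movep(position, orientation): joint-space move of the TCP to a pose.
- r.servo_line(position, ori=None, speed=0.15, guard=None): straight line of the TCP; ori=None keeps the orientation; speed is the mean speed in m/s. With guard (N) it stops when the force on the tool has changed by that much, and returns True; else False.
- r.set_joints(angles): joint-space move.
- r.open_jaws() and r.grasp(f_grip=None): open the fingers fully, or close them until they stop; f_grip is the grip in N (None keeps the last).
- r.wait(seconds).
- r.ik(position, orientation): joint angles nearest the present ones, or None.
- telemetry.read_state(): the state.
- vision.read_camera(name): name is "side" or "top"; returns the picture (420x560x3 uint8, blue, green, red); there is no depth.
- vision.camera_params(name): a dict with "fovy" (degrees; the focal length in pixels is half the picture's height over the tangent of half this angle, whatever the lens; pixels are square), "cx", "cy" (the principal point, pixels), "k1" (the pictures are not rectified: a ray, as slopes to the right and down, at radius r is drawn at 1 + k1 r^2 times it, then the intrinsics apply), "eye" and "orientation" of the camera in the world. Camera axes: x right, y up, looking along -z (the intrinsics and any distortion apply to the point x, -y, -z); pixel columns grow to the right and rows downward; lengths in m; the calibration is good to about 2 mm. A picture is of the moment at which its call begins. camera_params takes no time and is no camera call.
A pose or a line that the arm cannot do raises r.IKError and nothing moves.
- ticket.finish_job(): hands the job in, once; it reports no verdict.
Trained networks look in the newest picture that a camera, given by its name, has taken for a name from the list of things; names that differ only in an ending like _2 or _b are one class to them, and where a whole thing is asked for, a point or a joint stands for the part that bears it (a point fixed in the world has none). Each returns a list of dicts, best first, with "p" (0 to 1); they miss things now and then, are a little off and sometimes report something else, mostly with a low value. They report only what shows in the picture. A call takes as long as a camera call. They do not tell look-alikes from the thing itself.
- vision.regions_of(name, camera): "pixels" (420x560 bool, what is visible of it) and "extent" ([left, top, width, height] in pixels, round what is visible of it).
- vision.mark_of(name, camera): "uv" ([column, row] in pixels: a listed point, or the origin of a listed thing).
The state is a dict: "time_s": time; "joint_pos": joint angles; "joint_vel": joint speeds; "joint_torque": joint torques, N m; "eef_pos": TCP position; "ee_rot": TCP orientation; "wrist_force": force on the tool from outside, world axes, zero at the start; "wrist_torque": the same for the moment, N m; "opening": opening from 0.0 (shut) to 1.0 (fully open).
Only numpy, scipy, OpenCV 4.12 (cv2) and the standard library are available. Lean on these libraries where they do the work, as an engineer would, in place of code of your own. Each camera call takes 0.05 s, during which the arm holds its last target.

## Working session

There is one attempt and no reset: what is moved stays moved. The work goes in short steps, each a Python script; the robot and the scene stay as the last script left them, time stands still between calls to the robot, and variables do not carry over. Pictures are saved under pics/ and viewed, and the job is handed in when it is done.

```bash
mkdir -p pics; ls; cat > h.py <<'E'
import numpy as np, cv2
from scipy.spatial.transform import Rotation as R
from workcell import r, telemetry, vision, ticket
E
python3 - <<'E'
from h import *
for c in("side","top"):
    cv2.imwrite(f"pics/{c}0.png",vision.read_camera(c)); print(c,vision.camera_params(c))
    for n in("scanner_grip","scanner_nose","scanner_foot","mat","tag_green","tag_orange"):
        print(n,[(np.round(d["uv"],1).tolist(),round(d["p"],2)) for d in vision.mark_of(n,c)])
print(telemetry.read_state())
E
```

```text
pics
side {'fovy': 57.23690852964123, 'cx': 279.6531159165523, 'cy': 207.61627819471417, 'k1': 0.007498587174849563, 'eye': array([0.51082581, 0.74964974, 0.53702823]), 'orientation': array([ 1.07814186, -0.02274772, -3.08627279])}
scanner_grip [([311.6, 231.5], 0.72)]
scanner_nose [([272.3, 240.8], 0.61)]
scanner_foot [([307.2, 280.2], 0.6)]
mat [([307.3, 282.2], 0.94)]
tag_green [([241.6, 229.5], 0.82), ([269.6, 189.5], 0.58)]
tag_orange [([242.6, 154.9], 0.96)]
top {'fovy': 56.64037392319181, 'cx': 275.79319354828533, 'cy': 210.2432377579479, 'k1': -0.005259074100109214, 'eye': array([ 0.36760584, -0.00365029,  0.96168269]), 'orientation': array([ 2.41498537e-01,  5.08205114e-04, -1.55469661e+00])}
scanner_grip [([236.0, 253.2], 0.78)]
scanner_nose [([229.3, 218.9], 0.95)]
scanner_foot [([239.9, 257.8], 0.89)]
mat [([245.0, 253.8], 0.77)]
tag_green [([298.8, 205.1], 0.92), ([210.8, 187.2], 0.8)]
tag_orange [([388.8, 171.1], 0.98)]
{'time_s': 0.7, 'joint_pos': array([-1.19156285e+00,  2.99861373e-01,  1.52095444e+00,  1.26996669e-05,
        1.32068217e+00, -6.66031447e-02]), 'joint_vel': array([-1.47165212e-03,  5.77725240e-04,  9.92827753e-04, -1.12861787e-03,
        1.47562896e-03,  3.59728959e-06]), 'joint_torque': array([-1.79998915e-03, -5.43273067e+01, -3.61937606e+01, -1.10677704e-04,
        6.66364358e-04, -1.46787295e-05]), 'eef_pos': array([ 0.23717025, -0.49624999,  0.23132107]), 'ee_rot': array([-1.57079035e+00, -9.52747860e-05, -1.12496285e+00]), 'wrist_force': array([ 0.56475042,  0.06217773, -0.54256557]), 'wrist_torque': array([-0.00294021, -0.04273631,  0.02586427]), 'opening': 0.9987375327610939}
```

View pics/side0.png

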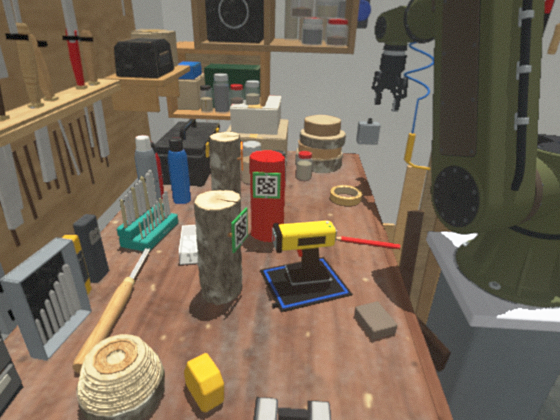

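View pics/top0.png

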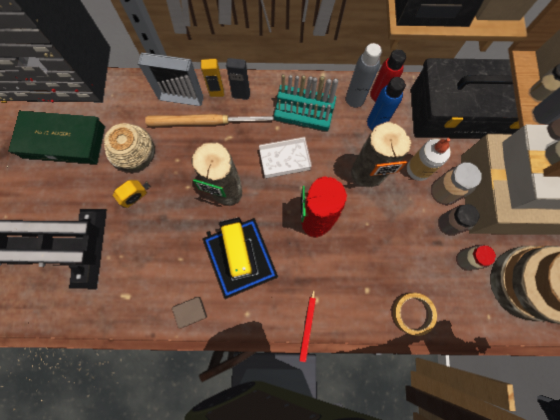

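Side view: yellow scanner at (311,231) on its mat. The green tag at side (241,229) / top (211,187) is on a bark log, so it fits. The green tag at side (267,187) / top (304,203) is on the red look-alike, so I'll leave that alone. The orange tag is on the far log, at top (389,169). Next I'll confirm this in enlarged crops.

```bash
python3 - <<'E'
import cv2,numpy as np
s=cv2.imread("pics/side0.png")[170:310,180:360];t=cv2.imread("pics/top0.png")[135:305,170:350]
a=cv2.resize(s,None,fx=4,fy=4,interpolation=cv2.INTER_CUBIC)
cv2.imwrite("pics/c_side.png",a)
b=cv2.resize(t,(630,595),interpolation=cv2.INTER_CUBIC)
cv2.imwrite("pics/c_top.png",b)
E
```

```text
(no output)
```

View pics/c_side.png

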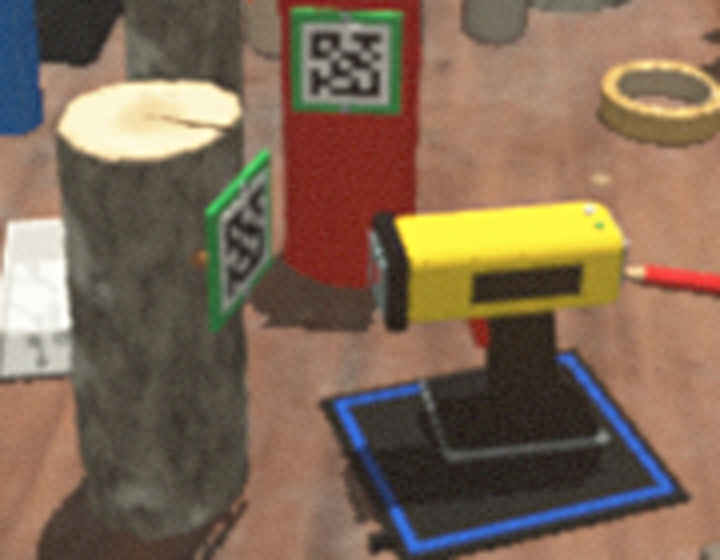

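View pics/c_top.png

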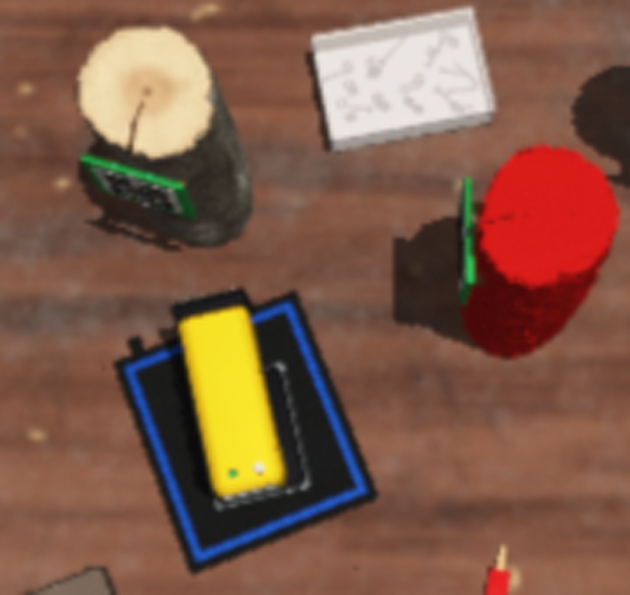

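The crops confirm it. The target is the bark log with its tag at side (239,230) / top (210,188), facing the robot. The red cylinder only resembles it. Next I measure by least squares.

```bash
cat >> h.py <<'E'
def cam(c):
    p=vision.camera_params(c); f=210/np.tan(np.radians(p["fovy"])/2)
    return p,f,R.from_euler('xyz',p["orientation"]).as_matrix()
def proj(c,P):
    p,f,M=cam(c); q=(np.atleast_2d(P)-p["eye"])@M
    s=np.c_[q[:,0]/-q[:,2],-q[:,1]/-q[:,2]]; s=s*(1+p["k1"]*(s**2).sum(1,keepdims=True))
    return s*f+[p["cx"],p["cy"]]
def ray(c,uv):
    p,f,M=cam(c); d=(np.atleast_2d(uv).astype(float)-[p["cx"],p["cy"]])/f; s=d.copy()
    for _ in range(6): s=d/(1+p["k1"]*(s**2).sum(1,keepdims=True))
    return p["eye"],np.c_[s[:,0],-s[:,1],-np.ones(len(s))]@M.T
def onz(c,uv,z):
    e,d=ray(c,uv); return e+d*((z-e[2])/d[:,2])[:,None]
def tri(uvs,uvt):
    A=[];b=[]
    for c,u in(("side",uvs),("top",uvt)):
        e,d=ray(c,u); d=d[0]/np.linalg.norm(d[0]); Q=np.eye(3)-np.outer(d,d); A.append(Q);b.append(Q@e)
    x,res,*_=np.linalg.lstsq(np.vstack(A),np.hstack(b),rcond=None); return x,np.sqrt(res)
E
cat > m.py <<'E'
from h import *
np.set_printoptions(precision=4,suppress=True)
S=lambda a:(np.array(a)+.5)/4-.5+[180,170]
T=lambda a:(np.array(a)+.5)/3.5-.5+[170,135]
ts=S([(206,208),(270,152),(271,260),(215,330)]); tt=T([(83,157),(187,186),(198,215),(93,186)])
# tag corners, top-left in top = left; facing robot; in side near = left(+y)
from scipy.optimize import least_squares
def tagpts(x,y,w,z=.16): 
    c,s=np.cos(w),np.sin(w); h=.032
    return np.array([[x-s*a,y+c*a,z+b] for a,b in((h,h),(-h,h),(-h,-h),(h,-h))])
f=lambda q:np.r_[(proj("side",tagpts(*q))-ts).ravel(),(proj("top",tagpts(*q))-tt).ravel()]
o=least_squares(f,[.5,.1,0]);print("tag",o.x,np.round(o.fun,1))
o=least_squares(f,[.5,.1,0,.16]);print("tag free z",o.x)
lt=onz("top",T((145,92)),.216)[0];ls=onz("side",S((150,121)),.216)[0];print("log axis",lt,ls)
mm=onz("top",T([(118,365),(297,292),(376,495),(196,571)]),.004);print("mat",mm.mean(0),np.linalg.norm(np.diff(mm,axis=0),axis=1))
v=(mm[0]+mm[1]-mm[2]-mm[3]);u=mm[0]+mm[3]-mm[1]-mm[2];print("matyaw",np.arctan2(v[1],v[0]),np.arctan2(-u[0],u[1]))
ms=onz("side",S([(408,556),(320,402),(573,350),(690,497)]),.004);print("mat side",ms.mean(0),np.linalg.norm(np.diff(ms,axis=0),axis=1))
for n,a,b in(("grip",(311.6,231.5),(236,253.2)),("nose",(272.3,240.8),(229.3,218.9))):print(n,tri(a,b))
k=onz("top",T([(179,318),(247,307),(285,485),(215,497)]),.14);print("yellow",k,k.mean(0));
k2=k[0]+k[1]-k[2]-k[3];print(np.arctan2(k2[1],k2[0]),np.linalg.norm(np.diff(k,axis=0),axis=1))
print("nose top",onz("top",(229.3,218.9),.119),"grip",onz("top",(236,253.2),.119),"foot",onz("top",(239.9,257.8),.004))
E
python3 m.py
```

```text
tag [ 0.6108  0.1415 -0.2851] [ 0.2  1.3 -0.9 -0.7 -0.6  0.9 -0.7  0.9 -0.2  0.1 -0.7  0.6 -0.   0.8
  2.9  0.9]
tag free z [ 0.6105  0.1421 -0.2846  0.162 ]
log axis [0.6525 0.133  0.216 ] [0.6515 0.1334 0.216 ]
mat [0.4834 0.0865 0.004 ] [0.1372 0.1552 0.1338]
matyaw 0.4014300833003829 0.412746137012154
mat side [0.4822 0.0876 0.004 ] [0.1309 0.1573 0.1374]
grip (array([0.4751, 0.084 , 0.1284]), array([0.0021]))
nose (array([0.5532, 0.1035, 0.1142]), array([0.0022]))
yellow [[0.5343 0.1178 0.14  ]
 [0.5418 0.0763 0.14  ]
 [0.4337 0.0495 0.14  ]
 [0.4259 0.091  0.14  ]] [0.4839 0.0836 0.14  ]
0.24285856656734847 [0.0422 0.1114 0.0422]
nose top [[0.5537 0.1028 0.119 ]] grip [[0.4778 0.0849 0.119 ]] foot [[0.4817 0.0869 0.004 ]]
```

```bash
cat > tagc.py <<'E'
import cv2,numpy as np
s=cv2.imread("pics/side0.png")[200:260,220:260];t=cv2.imread("pics/top0.png")[135:210,185:255]
cv2.imwrite("pics/z.png",np.hstack([cv2.resize(s,(400,600),interpolation=cv2.INTER_CUBIC),np.vstack([cv2.resize(t[35:65,5:45],(400,300),interpolation=cv2.INTER_CUBIC),cv2.resize(t[0:60,0:80],None,fx=5,fy=5)[:300,:400] if 0 else cv2.copyMakeBorder(cv2.resize(t[0:60],(350,300),interpolation=cv2.INTER_CUBIC),0,0,0,50,cv2.BORDER_CONSTANT)])]))
E
python3 tagc.py
```

```text
(no output)
```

View pics/z.png

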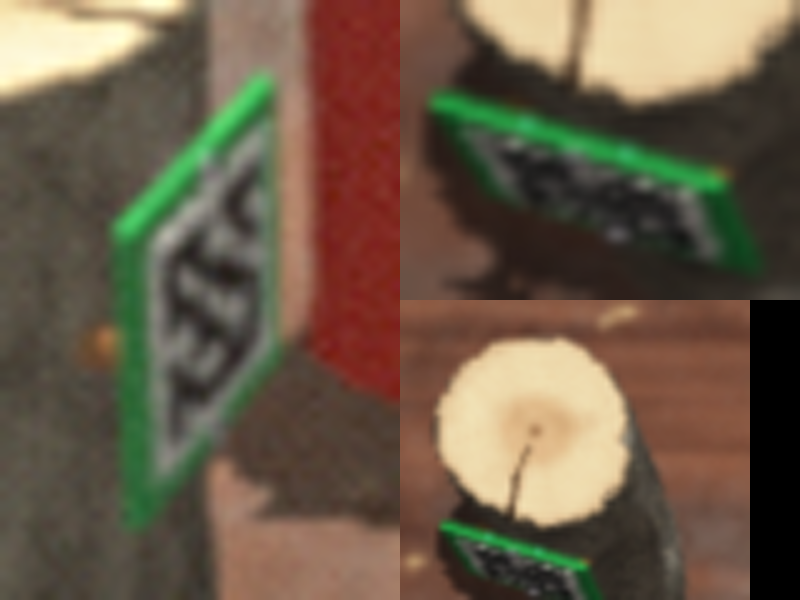

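```bash
cat > m2.py <<'E'
from h import *
from scipy.optimize import least_squares
np.set_printoptions(precision=4,suppress=True)
ts=(np.array([(122,238),(272,100),(278,345),(135,527)])+.5)/10-.5+[220,200]
tt=(np.array([(40,112),(322,190),(358,272)])+.5)/10-.5+[190,170]
ct=(np.array([135,131])+.5)/5-.5+[185,135]; cs=(np.array((150,121))+.5)/4-.5+[180,170]
def tp(x,y,w,z):
    c,s=np.cos(w),np.sin(w); h=.032
    return np.array([[x-s*a,y+c*a,z+b] for a,b in((h,h),(-h,h),(-h,-h),(h,-h))])
def f(q,full=True):
    x,y,w,dst,dss=q[0],q[1],q[2],q[3:5],q[5:7]   # camera pixel offsets, ~1 px prior (2 mm)
    P=tp(x,y,w,.16);A=[[x+.048*np.cos(w),y+.048*np.sin(w),.216]]
    e=[(proj("side",P)-ts+dss).ravel(),(proj("top",P[:3])-tt+dst).ravel(),(proj("top",A)-ct+dst).ravel()*1.,(proj("side",A)-cs+dss).ravel()*.7,dst/1.,dss/1.]
    return np.concatenate(e)
o=least_squares(f,[.61,.14,-.28,0,0,0,0]);print(o.x,np.round(o.fun,1))
print(np.sqrt(np.diag(np.linalg.inv(o.jac.T@o.jac)))[:3])
E
python3 m2.py
```

```text
[ 0.6092  0.1423 -0.2733 -0.2325  0.091  -0.0721  0.038 ] [ 0.6 -0.1 -0.  -2.4 -0.1  1.8  0.5  1.1 -1.1 -0.1 -0.   0.5  0.3  0.7
  1.1 -1.1 -1.3 -0.7 -0.2  0.1 -0.1  0. ]
[0.0016 0.002  0.0214]
```

```bash
python3 - <<'E'
from h import *
np.set_printoptions(precision=4,suppress=True)
o=[-np.pi/2,0,.24+np.pi/2]
r.movep([.4768,.083,.22],o)
print(telemetry.read_state()["joint_pos"])
cv2.imwrite("pics/side1.png",vision.read_camera("side"))
print(r.servo_line([.4768,.083,.097],speed=.12,guard=12))
s=telemetry.read_state();print(s["eef_pos"],s["wrist_force"],s["time_s"])
cv2.imwrite("pics/side2.png",np.vstack([vision.read_camera("side")[150:330,150:450]]*1))
a=vision.read_camera("top")[150:330,150:450];b=cv2.imread("pics/side2.png")
cv2.imwrite("pics/g.png",cv2.resize(np.vstack([b,a]),None,fx=1.66,fy=1.66))
E
```

```text
[ 0.0955  0.1628  1.7169 -0.0001  1.2619 -1.7137]
False
[0.4771 0.083  0.0976] [ 0.507  -0.7669 -0.203 ] 4.1667
```

View pics/g.png

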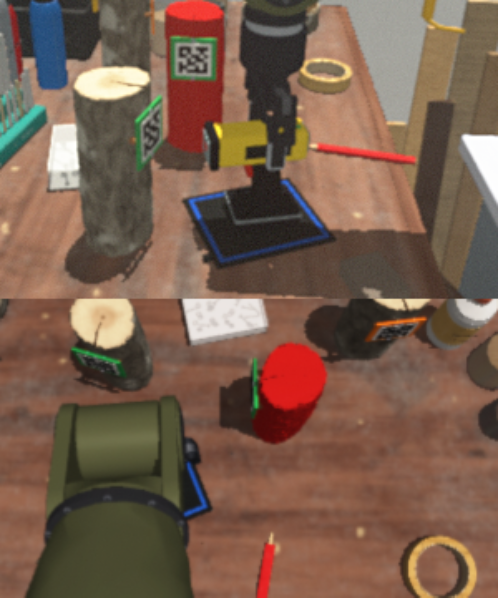

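The fingers straddle the scanner head correctly, at side (310,235). I'll close and lift.

```bash
python3 - <<'E'
from h import *
np.set_printoptions(precision=4,suppress=True)
r.grasp(70)
s=telemetry.read_state();print(s["opening"],s["eef_pos"],s["wrist_force"])
for i,c in enumerate(["side"]): b0=vision.read_camera(c)
r.servo_line([.4768,.083,.160],speed=.1)
r.wait(.2)
s=telemetry.read_state();print(s["opening"],s["eef_pos"],s["ee_rot"],s["wrist_force"],s["wrist_torque"],s["time_s"])
b=vision.read_camera("side")
for n in("scanner_grip","scanner_nose","scanner_foot"):print(n,[(np.round(d["uv"],1).tolist(),round(d["p"],2)) for d in vision.mark_of(n,"side")])
cv2.imwrite("pics/l.png",np.hstack([cv2.resize(x[120:320,200:400],(400,400),interpolation=cv2.INTER_CUBIC) for x in(b0,b)]))
E
```

```text
0.5063327535485201 [0.477  0.0829 0.0973] [-0.6253 -2.904   5.3907]
0.5086653813170986 [0.4766 0.083  0.1594] [-1.5697 -0.0001  1.8108] [-0.2663  0.5923 -4.6192] [-0.0041 -0.0123 -0.0172] 5.7667
scanner_grip [([314.5, 208.7], 0.74)]
scanner_nose [([275.0, 214.3], 0.83), ([315.9, 208.4], 0.21)]
scanner_foot [([308.1, 259.3], 0.56)]
```

View pics/l.png

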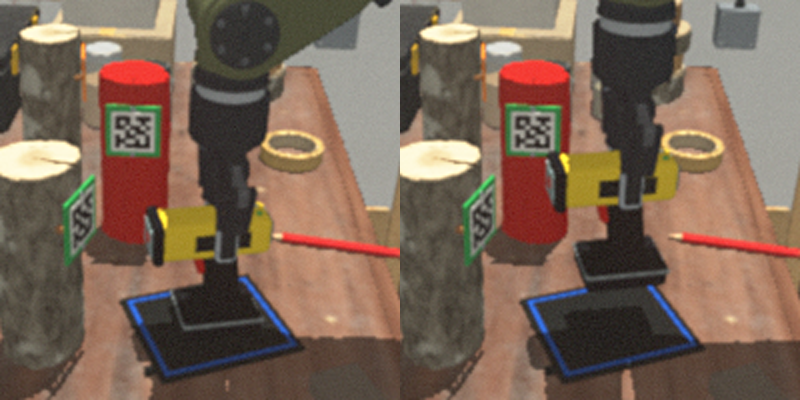

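```bash
cat >> h.py <<'E'
def model(tcp,yaw,dx=0,dz=.0217,pitch=0):
    "scanner points: nose centre, foot bottom corners(+y), head side-face corners at y=+.022"
    L=np.array([[.075,0,0],[.063,.022,.021],[.063,.022,-.021],[-.048,.022,.021],[-.048,.022,-.021],[.043,.032,-.115],[-.043,.032,-.115]])
    M=R.from_euler('xyz',[0,pitch,yaw]).as_matrix()
    return (L+[dx,0,0])@M.T+np.array(tcp)+[0,0,dz]
def overlay(img,c,P,crop,k):
    x0,y0,x1,y1=crop; o=cv2.resize(img[y0:y1,x0:x1],None,fx=k,fy=k,interpolation=cv2.INTER_CUBIC)
    for u in proj(c,P): 
        q=((u-[x0,y0]+.5)*k-.5); cv2.drawMarker(o,tuple(int(v) for v in q),(255,0,255),cv2.MARKER_CROSS,12,1)
    return o
E
python3 - <<'E'
from h import *
np.set_printoptions(precision=4,suppress=True)
w=-.273; tag=np.array([.6092,.1423]); g=tag-.175*np.array([np.cos(w),np.sin(w)])
b=vision.read_camera("side"); s=telemetry.read_state()
o1=overlay(b,"side",model(s["eef_pos"],.24),(240,160,380,290),4)
r.servo_line([g[0],g[1],.1383],[-np.pi/2,0,w+np.pi/2],speed=.1)
r.wait(.2)
s=telemetry.read_state();print(s["eef_pos"],s["ee_rot"],s["time_s"],s["wrist_force"])
b=vision.read_camera("side")
for n in("scanner_grip","scanner_nose","tag_green"):print(n,[(np.round(d["uv"],1).tolist(),round(d["p"],2)) for d in vision.mark_of(n,"side")])
P=np.vstack([model(s["eef_pos"],s["ee_rot"][2]-np.pi/2),[[*tag,.16]]])
print(P[0],proj("side",P)[[0,-1]])
cv2.imwrite("pics/o1.png",o1);cv2.imwrite("pics/o2.png",overlay(b,"side",P,(190,150,390,300),4))
t=vision.read_camera("top");cv2.imwrite("pics/o3.png",overlay(t,"top",P,(150,130,300,280),4))
E
```

```text
[0.4408 0.1893 0.1384] [-1.5708 -0.      1.2976] 7.5083 [ 0.3636 -0.2176 -3.5022]
scanner_grip [([333.5, 247.9], 0.88)]
scanner_nose []
tag_green [([266.8, 188.2], 0.92), ([239.1, 230.0], 0.81)]
[0.513  0.169  0.1601] [[291.5691 240.2188]
 [240.3382 229.8629]]
```

View pics/o1.png

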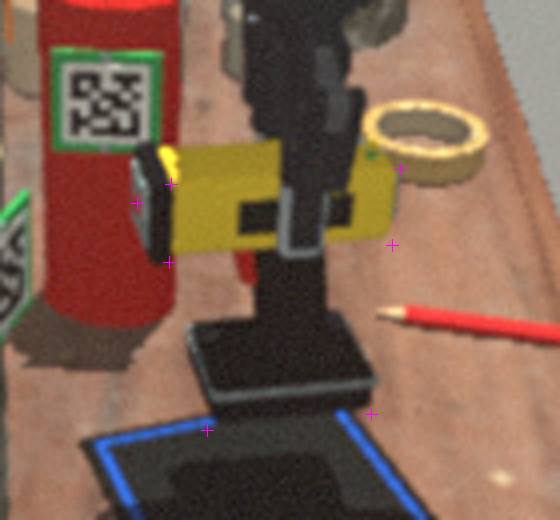

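View pics/o2.png

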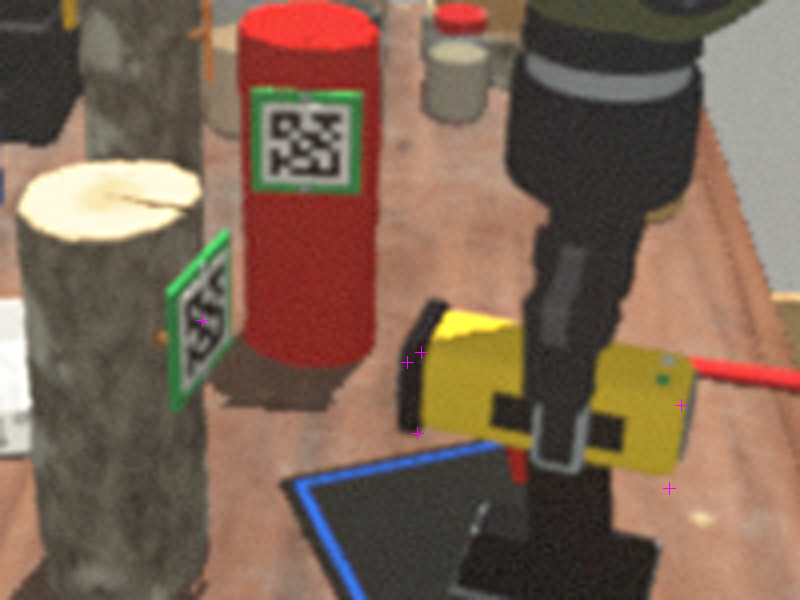

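View pics/o3.png

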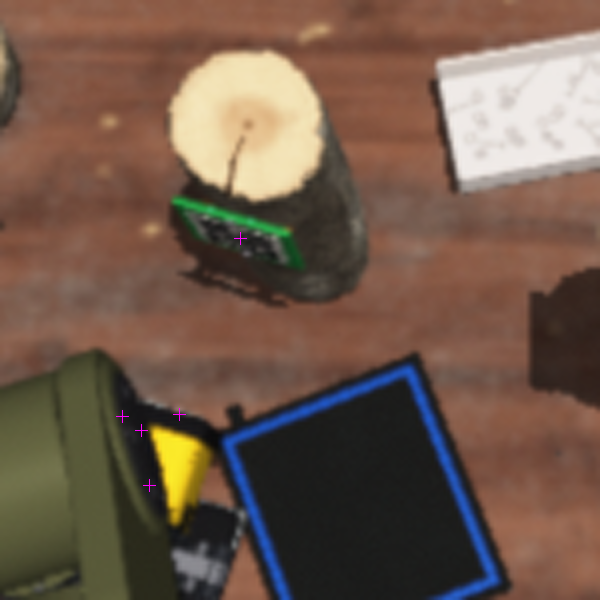

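```bash
python3 - <<'E'
from h import *
P=model([.4768,.083,.119],.24,dz=0)
a=overlay(cv2.imread("pics/side0.png"),"side",P,(240,190,360,310),4)
P[:,:]=P
L=np.array([[.063,.022,.021],[.063,-.022,.021],[-.048,.022,.021],[-.048,-.022,.021],[.075,.024,.021],[.075,-.024,.021]])
Q=L@R.from_euler('z',.24).as_matrix().T+[.4768,.083,.119]
b=overlay(cv2.imread("pics/top0.png"),"top",Q,(190,200,290,320),4)
h=480;cv2.imwrite("pics/o4.png",np.hstack([a[:h,:400],b[:h]])[:, :800])
E
```

```text
(no output)
```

View pics/o4.png

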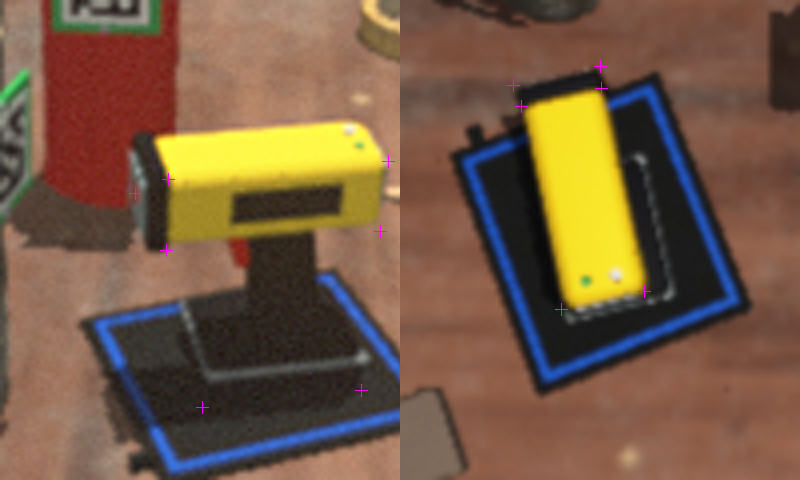

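```bash
python3 - <<'E'
from h import *
b=vision.read_camera("side");cv2.imwrite("pics/side_scan.png",b)
s=telemetry.read_state();P=model(s["eef_pos"],s["ee_rot"][2]-np.pi/2);print(proj("side",P))
cv2.imwrite("pics/o5.png",overlay(b,"side",P,(280,210,380,310),6)) 
E
```

```text
[[291.60415676 240.30966786]
 [294.953341   237.9422626 ]
 [293.96333739 258.07385357]
 [360.17838115 251.10919095]
 [357.14562441 271.79216342]
 [300.72599774 305.20067985]
 [347.25124655 316.89149566]]
```

View pics/o5.png

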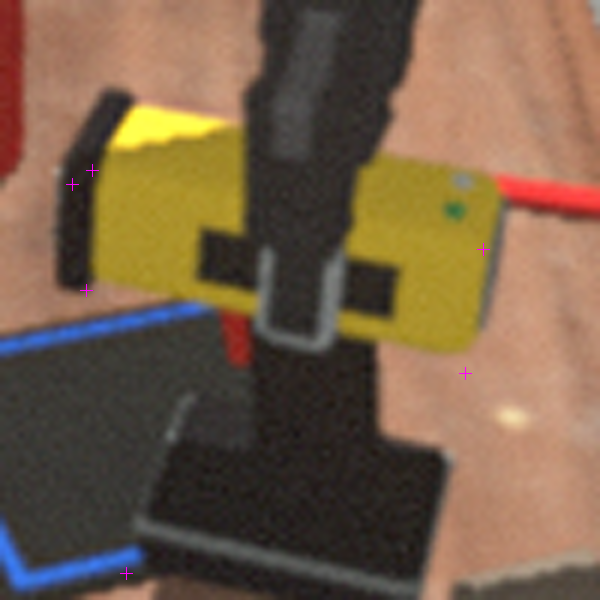

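```bash
python3 - <<'E'
from h import *
from scipy.optimize import least_squares
b=cv2.imread("pics/side_scan.png");s=telemetry.read_state();w=s["ee_rot"][2]-np.pi/2
L=np.array([[.075,y,z] for y in(.024,-.024) for z in(.023,-.023)]+[[.063,y,z] for y in(.024,-.024) for z in(.023,-.023)])
P=L@R.from_euler('z',w).as_matrix().T+s["eef_pos"]+[0,0,.0217]
o=overlay(b,"side",P,(280,210,340,270),10);cv2.imwrite("pics/o6.png",o)
E
```

```text
(no output)
```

View pics/o6.png

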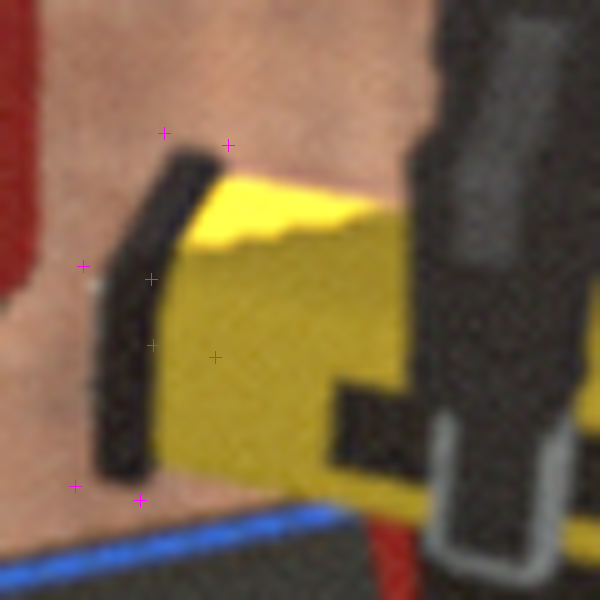

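The scanner is level, and the residual offsets match the rounded edges. The tag prediction (side (240,230), top (210,189)) coincides with the tag centre. Now I hold still, then put it back.

```bash
python3 - <<'E'
from h import *
np.set_printoptions(precision=4,suppress=True)
r.wait(2.6)
o=[-np.pi/2,0,.40+np.pi/2]; x,y=.4845,.0875
r.servo_line([x,y,.15],o,speed=.1)
r.servo_line([x,y,.112],speed=.08)
r.wait(.2)
f0=telemetry.read_state()["wrist_force"]
hit=r.servo_line([x,y,.0945],speed=.02,guard=5)
s=telemetry.read_state();print(hit,s["eef_pos"],s["ee_rot"],f0,s["wrist_force"],s["time_s"])
b=vision.read_camera("side");cv2.imwrite("pics/p.png",cv2.resize(b[170:320,220:380],None,fx=4,fy=4,interpolation=cv2.INTER_CUBIC))
E
```

```text
True [0.4845 0.0874 0.0973] [-1.5704  0.      1.9708] [-0.6203 -0.1547 -3.5609] [-1.5987 -1.5653  4.9335] 13.2
```

View pics/p.png

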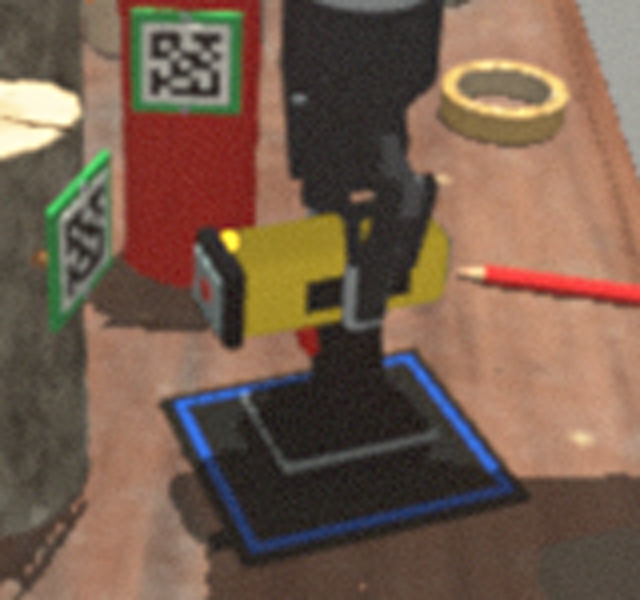

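Contact came at the same height as the pick, and the scanner stands centred and square on its mat at side (305,270). I'll release and retreat.

```bash
python3 - <<'E'
from h import *
np.set_printoptions(precision=4,suppress=True)
r.open_jaws(); r.wait(.2)
s=telemetry.read_state();print(s["opening"],s["wrist_force"])
r.servo_line([.4845,.0875,.25],speed=.1)
r.set_joints([-1.192,0.3,1.521,0,1.321,-0.067])
r.wait(.5)
b=vision.read_camera("side");t=vision.read_camera("top")
print(telemetry.read_state()["time_s"])
cv2.imwrite("pics/f.png",np.hstack([cv2.resize(b[120:320,180:380],(400,400)),cv2.resize(t[120:320,150:350],(400,400))]))
L=np.array([[.063,.022,.021],[.063,-.022,.021],[-.048,.022,.021],[-.048,-.022,.021],[.075,.024,.021],[.075,-.024,.021]])
Q=L@R.from_euler('z',.40).as_matrix().T+[.4835,.0870,.119]
b=overlay(t,"top",Q,(180,140,300,320),3.3);cv2.imwrite("pics/f2.png",b)
E
```

```text
1.0031813475226632 [-0.4248 -0.4223  0.4442]
18.4917
```

View pics/f.png

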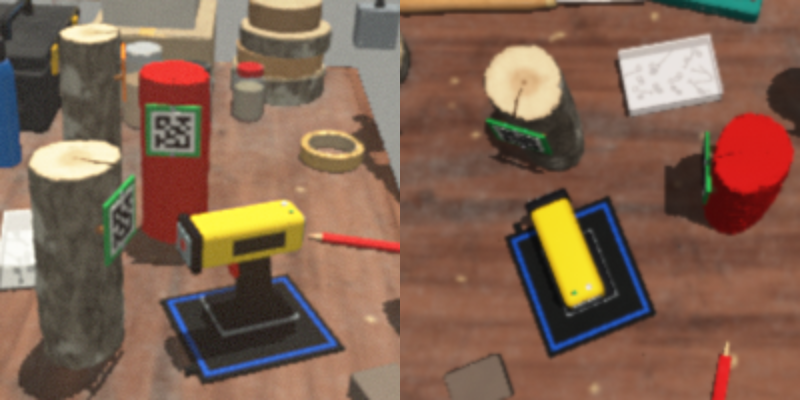

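View pics/f2.png

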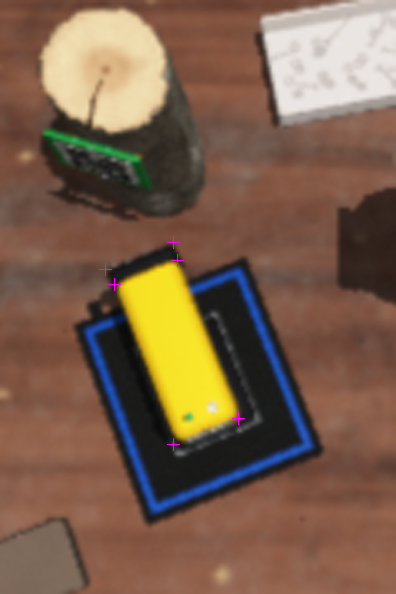

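```bash
python3 -c "
from h import *
ticket.finish_job();print(telemetry.read_state()['time_s'])"
```

```text
the job is handed in; nothing more can be done
the job is handed in; nothing more can be done
```

I scanned the green-bordered tag on the bark log and put the scanner back on its mat. The job is handed in; my last clock reading before that was 18.5 s, against the 51 s limit.

- **Scan:** I held the nose at about (0.513, 0.169, 0.160), 10 cm in front of the tag at (0.609, 0.142, 0.160) and square to it, for more than 2.6 s. I estimate the tag position is good to about 2 mm and its facing direction to about 1°.
- **Return:** I lowered the scanner until the wrist force showed contact, at the same tool height as the pick. I then released it and moved the arm back to its start pose. In the last pictures the scanner stands upright on its mat, within about 2 mm of the middle.
- **Other objects:** In the last pictures the log with the green tag and the red look-alike stand where they were. The orange-tag log is only partly in view, but it is upright and the arm never went near it.
- **Checks that disagreed:**
  - At the scan pose the network found no nose in the side picture, so I aimed from the arm's position and the scanner's dimensions.
  - The scanner appeared about 2 px higher than predicted in the side picture. I put this down to its rounded edges.
  - The scanner may also sit 2–3 mm further back in the grip than assumed, so the real distance may have been slightly over 10 cm.

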